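Put the stray domino away and shut the slide-top box

ROBOT

A 6-joint arm with a two-finger parallel gripper is mounted at the origin on the work surface. World frame = base frame: x ahead of the robot, y to its left, z up, the work surface at z = 0. Lengths are in m, angles in rad, forces in N, time in s.
With the tool pointing down it reaches from about 0.3 to 0.75 m from the base axis. Payload 8.5 kg.
Tool frame: the origin (TCP) lies on the centre line of the jaws, within the pads' length; the fingertips stand 25 mm ahead of it and the grasp point (between the pads) lies 6 mm ahead of it; z points along the fingers, y is the line along which they close (so a half turn about z gives the same grasp; the last joint's range is limited). The gripper opens to 88 mm and grips with 3 to 60 N. Pads are 18 mm wide; open, the fingers measure 123 mm over their backs; the gripper's body (75 mm by 187 mm) begins 45 mm behind the grasp point.
Start: joints at [-1.499, 0.381, 1.297, -0, 1.464, -0.215], TCP at [0.156, -0.528, 0.264] pointing down, gripper open.
Joint ranges: [-3.11, 3.11], [-0.89, 2.33], [0.22, 2.48], [-1.42, 4.56], [0.17, 2.85], [-2.88, 2.88]. Speed limits (rad/s): [2.39, 2.39, 3.14, 3.14, 3.14, 3.14].

INTERFACE

Orientations are given as a unit quaternion [x, y, z, w].
In Python, from cell import r, get_image, get_calibration, sign_off gives the robot as it stands.
- The arm moves only by the shell command python3 -m inch 'ROWS' [FORCE]. ROWS is JSON, a list that holds one entry, the list of rows, each a list of 5 numbers: the shift along the tool's x, y, z in mm, then the turn about the tool's z in degrees, then the finger opening in mm, from 0 to 88.1. A call has 1 to 12 rows; each row shifts and turns the commanded pose from where the row before left it, along the tool's axes as they then stand; what a row does not reach is not made up. A row lasts 1/12 s, in which the tool goes at most 41.7 mm and 7.16 degrees, less where a joint would pass 70% of its speed; a pose out of reach is approached as far as the arm can. A call is refused whole if a number of a shift passes 41.7 or a number of a turn 7.16, either way. A call with a gripper value outside its range is refused whole. The fingers move at their own pace and stop on an object; FORCE is the grip in N (left out, the last holds). Time passes only in rows, so rows that do not move let the fingers close. It gives the time, the measured TCP pose, the force, the opening and the grip force at its end, in the units of the state.
- r.observe(): the state, without advancing time (a new reading comes with each control period).
- get_image(name): name is "side" or "top" or "wrist"; returns the picture (384x512x3 uint8, red, green, blue); there is no depth.
- get_calibration(name): a dict with "intrinsics" (3x3 intrinsics, pixels), "k1" (the pictures are not rectified: a ray, as slopes to the right and down, at radius r is drawn at 1 + k1 r^2 times it, then the intrinsics apply), "T" (4x4, takes a point from camera to world coordinates). Camera axes: x right, y up, looking along -z (the intrinsics and any distortion apply to the point x, -y, -z); pixel columns grow to the right and rows downward; lengths in m; the calibration is good to about 2 mm. A picture is of the moment at which its call begins: read the wrist's pose just before it. get_calibration takes no time and is no camera call; for the wrist camera it gives the pose at the moment of the call.
- sign_off(): hands the job in; it is judged then, once.
The state is a dict: "time": time; "q": joint angles; "joint_velocities": joint speeds; "joint_torque": joint torques, N m; "tcp_pos": TCP position; "ee_rot": TCP orientation; "force": force on the tool from outside, world axes, zero at the start; "torque": the same for the moment, N m; "width": opening from 0.0 (shut) to 1.0 (fully open); "gripper_force": force on a finger pad.
Only numpy, scipy, OpenCV 4.12 (cv2) and the standard library are available. Lean on these libraries where they do the work, as an engineer would, in place of code of your own. Each camera call takes 0.05 s, during which the arm holds its last target. There are 200 camera calls.

TASK

Lay the stray domino flat inside the open domino box, then slide the box's lid shut along its channel, over the small ridge near the far end, until it is fully home against the end wall and let go. The lid needs a firm push to get over the ridge, but do not ram it into the end wall, and leave the other things on the table where they are.

Things in the scene. Friction and masses are not known exactly. Their poses are not given: they have to be found in the camera images.
- box: light-wood domino box screwed to the table, x -95 to 100, y -52 to 52 mm, 46 mm high. Origin: on its underside near the middle, z up. The lid closes towards its +x. Side walls: inside faces at y = +-42 mm, a groove in each (z 34 to 40 mm) under a 10 mm wide lip that forms the top. The rear wall (x -95 to -89 mm) is only 34 mm high; the lid runs over it.
- box_floor (a point): middle of the flat inner floor (a packed layer of dominoes), (-10.5, 0, 14.5) mm in the box's frame. The inside runs from x = -89 to 68 mm; from x = 68 to 89 mm there is a 34 mm high ledge.
- ridge_top (a point): crest of the small ridge across the ledge, (78.5, 0, 36) mm in the box's frame: 70 mm long (y), 7 mm wide, standing up 2 mm, sloping to the box's mouth and steep behind. It is sprung and sinks under the lid's nose: from about 8 mm short of home the push rises to some 11 to 16 N, then about 2 mm short of home the lid snaps over and the ridge pops up behind.
- end_wall: the stop strip of the end wall at the box's far end: stop face at x = +89 mm in the box's frame, z 34 to 45 mm. Origin = the box's origin. It is slightly springy: it gives 1 mm per 8 N, 3 mm at most, and springs back. The lid must not press on it with more than 25 N.
- lid: loose brown wooden lid, 184 (x) x 94 (y) x 5 mm thick, 0.07 to 0.13 kg, its edges in the box's grooves with 1 mm play (1.2 mm in height), open by 105 to 125 mm, the rear sticking out and sagging slightly. Origin: centre of the plate's underside; x towards the nose, z up. Home: origin at (-3, 0, 34) mm in the box's frame, nose on the end wall's strip, rear edge flush with the box.
- lid_rib (a point): middle of the thumb rib on top of the lid near its rear: 8 (x) x 40 (y) x 14 mm high, standing on the lid's top face; at rest this point is at (-80, 0, 12) mm in the lid's frame, the rib's top at 19 mm. Push on its rear face. The rib is sprung along x: it gives about 1 mm against the lid for each 3.5 N of push (up to 8 mm), and springs back.
- lid_nose (a point): the lid's nose tip, level of the lid's underside, (92, 0, 0) mm in the lid's frame. The underside slopes up over the last 9 mm to the nose; a cross groove 9 to 15 mm behind the tip drops over the ridge. The opening of the box lies between the nose and the ledge (84 to 104 mm at the start).
- domino: the stray ivory domino with black pips, 50 long (x) x 25 wide (y) x 10 mm thick, 0.02 kg, lying flat and loose on the table. Origin: centre of its underside; z up.
- domino_mid (a point): the middle of the domino, 5 mm above its origin. Lying flat in the box it is 19.5 mm above the box's origin.
- chalk: paper-wrapped cube of cue chalk, 22 x 22 x 19 mm high, loose; a bystander; origin: centre of its underside
- die: ivory die, 18 mm, loose; a bystander; origin: centre of its underside
- card_pack: pack of playing cards lying flat, 92 x 64 x 19 mm high, loose; a bystander; origin: centre of its underside
- dice_cup: dark brown dice cup, open end up, 76 mm across, 90 mm high, loose; a bystander; origin: centre of its underside
- mug: white mug with a handle, 82 mm across, 95 mm high, loose; a bystander; origin: centre of its underside
There are look-alikes about, which are no part of the job. Of the things like the domino, leave any that is yellow; of the rest the larger one is meant.

How it is judged:
By the outcome, as a careful person would: the job done as asked, in the order asked, and still so for the second after the job is handed in, with the robot touching nothing.
It also fails if it takes over 59 s, if anything falls off the work surface, if the arm or the gripper's body presses on something with over 40 N, if the wrist force passes 120 N, or if a joint passes its speed limit or range.

## Working session

There is one attempt and no reset: what is moved stays moved. The work goes in short steps, Python scripts to look and compute and a shell command to move; the robot and the scene stay as the last step left them, time stands still between calls to the robot, and variables do not carry over. Pictures are saved under pics/ and viewed, at most 10 in all, crops included, and the job is handed in when it is done.

```bash
mkdir -p pics; ls; python3 - <<'E'
from cell import r,get_image,get_calibration
import cv2
for n in("top","side"):
    im=get_image(n); cv2.imwrite(f"pics/{n}0.png",cv2.resize(im[:,:,::-1],(800,600),interpolation=cv2.INTER_CUBIC))
    cv2.imwrite(f"{n}_raw.png",im[:,:,::-1])
    c=get_calibration(n);print(n,c)
s=r.observe();print({k:s[k] for k in("time","tcp_pos","ee_rot","width","force")})
print(get_calibration("wrist"))
E
```

```text
pics
top {'intrinsics': array([[420.48869403,   0.        , 254.18808936],
       [  0.        , 420.48869403, 192.72390483],
       [  0.        ,   0.        ,   1.        ]]), 'k1': 0.033479767463834124, 'T': array([[-0.00593141,  0.98909273, -0.14717469,  0.46061669],
       [-0.99953257, -0.00145014,  0.03053735,  0.00537752],
       [ 0.02999084,  0.14728702,  0.988639  ,  1.03358429],
       [ 0.        ,  0.        ,  0.        ,  1.        ]])}
side {'intrinsics': array([[354.25055557,   0.        , 257.07232566],
       [  0.        , 354.25055557, 192.52240242],
       [  0.        ,   0.        ,   1.        ]]), 'k1': -0.07915661434542717, 'T': array([[ 0.99733072,  0.04298168, -0.05902549,  0.5607287 ],
       [-0.07064064,  0.7725232 , -0.63104501, -0.55868539],
       [ 0.01847519,  0.63353017,  0.77349738,  0.75705286],
       [ 0.        ,  0.        ,  0.        ,  1.        ]])}
{'time': 0.1, 'tcp_pos': array([ 0.15556489, -0.52733479,  0.26323258]), 'ee_rot': array([ 9.89736667e-01,  1.42901947e-01,  3.74104952e-05, -6.01540840e-04]), 'width': 1.0003772751484101, 'force': array([ 0.82005606, -0.06778243,  0.5702857 ])}
{'intrinsics': array([[322.00678438,   0.        , 255.53312365],
       [  0.        , 322.00678438, 190.26131532],
       [  0.        ,   0.        ,   1.        ]]), 'k1': -0.017333207819618245, 'T': array([[ 0.28274934,  0.90881041,  0.30678405,  0.23445358],
       [-0.9591927 ,  0.26838898,  0.08897595, -0.50452105],
       [-0.00147519, -0.31942292,  0.94761111,  0.38475189],
       [ 0.        ,  0.        ,  0.        ,  1.        ]])}
```

View pics/top0.png

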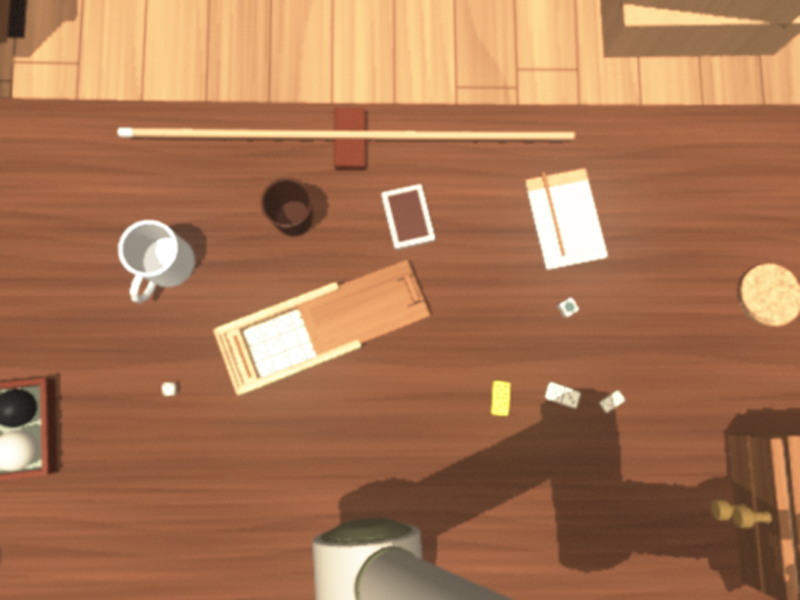

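View pics/side0.png

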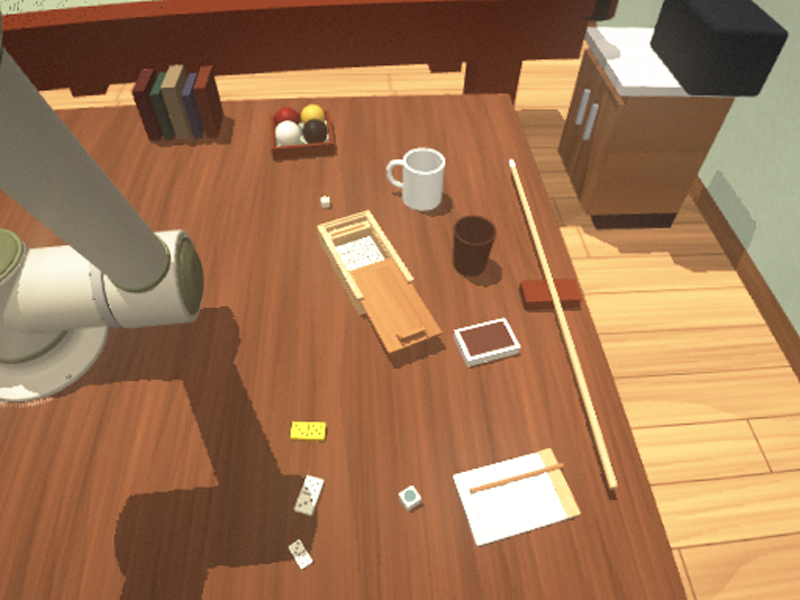

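The top view shows the box from (215,329)/(238,393) at its far end to (338,285)/(361,346) at the rear. The lid's rear is at (408,262)–(429,315) and its rib at about (412,290). The right domino is at (562,395), the small look-alike at (612,401) and the yellow one at (500,398). In the side view the domino is at (309,495).

```bash
cat >h.py <<'E'
import numpy as np,cv2
from scipy.optimize import least_squares
from scipy.spatial.transform import Rotation as R
def project(c,P):
    T=c["T"];p=(np.atleast_2d(P)-T[:3,3])@T[:3,:3]
    s=np.c_[p[:,0],-p[:,1]]/-p[:,2:3]; s=s*(1+c["k1"]*(s**2).sum(1,keepdims=True))
    K=c["intrinsics"];return s*[K[0,0],K[1,1]]+K[:2,2]
def plane(c,uv,z):
    K=c["intrinsics"];uv=np.atleast_2d(uv).astype(float)
    d=(uv-K[:2,2])/[K[0,0],K[1,1]];s=d.copy()
    for _ in range(20): s=d/(1+c["k1"]*(s**2).sum(1,keepdims=True))
    ray=np.c_[s[:,0],-s[:,1],-np.ones(len(s))]@c["T"][:3,:3].T;o=c["T"][:3,3]
    return o+ray*((z-o[2])/ray[:,2:3])
def tri(c1,u1,c2,u2):
    f=lambda P:np.r_[project(c1,P)[0]-u1,project(c2,P)[0]-u2]
    s=least_squares(f,plane(c1,u1,0.02)[0],x_scale=.01);return s.x,np.abs(s.fun).max()
def blob(im,lo,hi,box): # HSV range blob in raw-pixel box x0,y0,x1,y1
    x0,y0,x1,y1=box;m=cv2.inRange(cv2.cvtColor(im[y0:y1,x0:x1],cv2.COLOR_RGB2HSV),lo,hi)
    m=cv2.morphologyEx(m,cv2.MORPH_CLOSE,np.ones((3,3)))
    k=max(cv2.findContours(m,cv2.RETR_EXTERNAL,cv2.CHAIN_APPROX_NONE)[0],key=cv2.contourArea)
    return k[:,0]+[x0,y0]
E
python3 - <<'E'
from h import *
from cell import get_calibration
ct,cs=get_calibration("top"),get_calibration("side")
S=.64
V=[(ct,[((215,329),(.1,.052,.046)),((238,393),(.1,-.052,.046)),((338,285),(-.095,.052,.046)),((361,346),(-.095,-.052,.046))][:]),
 (cs,[((318,228),None),((371,211),None)])]
# top: box +x to image left -> its +y is image down? (world x=up,y=left) try both
def fit(flip):
    pts=[(u,np.array(p)*[1,flip,1]) for u,p in V[0][1]]
    def f(a):
        Rz=R.from_euler("z",a[2]).as_matrix()
        return np.concatenate([project(ct,Rz@p+[a[0],a[1],0])[0]-(np.array(u)+.5)*S+.5 for u,p in pts])
    return least_squares(f,[.5,.1,np.pi/2],x_scale=[.01,.01,.1])
for fl in(1,-1):
    s=fit(fl);print(fl,s.x,s.fun.round(1))
    best=s if fl==1 or s.cost<best.cost else best
a=best.x;Rz=R.from_euler("z",a[2]).as_matrix()
q=Rz@np.array([[.1,.052,.046],[.1,-.052,.046],[-.095,.052,.046],[-.095,-.052,.046]]).T
print("side proj of corners (800px)",(project(cs,q.T+[a[0],a[1],0])/S).round(0).tolist())
print(best.x)
for n,c,b in(("top",ct,(340,238,378,268)),("side",cs,(183,298,212,334))):
    im=cv2.imread(n+"_raw.png")[:,:,::-1].copy()
    k=blob(im,(0,0,110),(179,110,255),b);print(n,len(k),cv2.contourArea(k),cv2.minAreaRect(k.astype(np.float32)))
    w=plane(c,k,.010)[:,:2].astype(np.float32)*1000;print(cv2.minAreaRect(w))
E
```

```text
1 [0.55505301 0.13623858 1.9319545 ] [ 14.5  41.1 -14.8 -41.8  15.2  39.  -14.9 -40.8]
-1 [0.55362964 0.13619354 1.92933225] [-0.1 -0.4 -0.3  0.7 -0.1 -1.1  0.5  0.7]
side proj of corners (800px) [[317.0, 226.0], [369.0, 211.0], [355.0, 299.0], [412.0, 280.0]]
[0.55362964 0.13619354 1.92933225]
top 61 259.5 ((359.6499938964844, 252.54998779296875), (23.084625244140625, 12.649109840393066), 18.434946060180664)
((466.1602478027344, -280.90283203125), (55.05112838745117, 30.74635887145996), 71.41989135742188)
side 66 290.0 ((197.5, 316.4999694824219), (13.071672439575195, 25.5452938079834), 19.983104705810547)
((466.8941955566406, -282.61968994140625), (53.12916564941406, 28.473587036132812), 70.94803619384766)
```

```bash
python3 -m inch '[[[0,0,0,-6.95,88],[0,0,0,-6.95,88],[0,0,0,-6.95,88],[0,0,0,-6.95,88],[0,0,0,-6.95,88],[0,0,0,-6.95,88],[0,0,0,-6.95,88],[0,0,0,-6.95,88]]]'
python3 -m inch '[[[27.5,18.3,8,0,60],[27.5,18.3,8,0,60],[27.5,18.3,8,0,60],[27.5,18.3,8,0,60],[27.5,18.3,8,0,60],[27.5,18.3,8,0,60],[27.5,18.3,8,0,60],[27.5,18.3,8,0,60],[27.5,18.3,8,0,60],[27.5,18.3,8,0,60],[27.5,18.3,8,0,60],[27.5,18.3,8,0,60]]]'
python3 -m inch '[[[0,0,0,0,60],[0,0,0,0,60]]]'
python3 - <<'E'
from cell import r,get_image,get_calibration
from h import *
import pickle
s=r.observe();c=get_calibration("wrist");im=get_image("wrist")
pickle.dump((c,im,s),open("w1.pkl","wb"))
cv2.imwrite("pics/w1.png",im[:,:,::-1]);print(s["tcp_pos"],np.degrees(np.arctan2(*R.from_quat(s["ee_rot"]).as_matrix()[1::-1,0])),s["time"],s["q"])
E
```

```text
time: 0.77
tcp_pos: [0.1556, -0.5274, 0.2634]
ee_rot: [0.807, 0.59, 0.0, -0.0]
force: [-0.3, 0.6, -0.8]
width: 0.998
gripper_force: 0.0
time: 1.77
tcp_pos: [0.4673, -0.28, 0.1672]
ee_rot: [0.809, 0.588, -0.0, -0.0]
force: [-0.5, 0.0, 0.1]
width: 0.68
gripper_force: 0.0
time: 1.93
tcp_pos: [0.4669, -0.2802, 0.167]
ee_rot: [0.808, 0.589, -0.0, -0.001]
force: [-0.2, -0.4, 0.6]
width: 0.679
gripper_force: 0.0
[ 0.46688576 -0.28016721  0.1670336 ] 72.19344966479748 1.9333 [-7.57934236e-01  4.61529152e-01  1.46558123e+00 -1.21928940e-04
  1.21601401e+00 -4.47109260e-01]
```

View pics/w1.png

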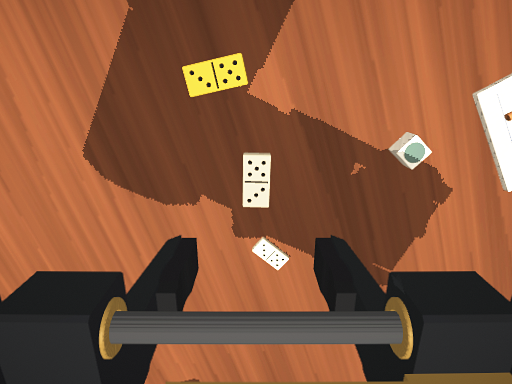

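The wrist view shows the meant domino centred at about (257,180), nearly aligned with the fingers. The yellow one is at (215,75) and the small one at (270,253).

```bash
python3 - <<'E'
from h import *
import pickle
from cell import get_calibration
c,im,s=pickle.load(open("w1.pkl","rb"))
k=blob(im,(0,0,120),(179,110,255),(230,143,285,218))
w=cv2.minAreaRect(plane(c,k,.010)[:,:2].astype(np.float32)*1000);print(w)
m=np.mean(cv2.boxPoints(cv2.minAreaRect(k.astype(np.float32))),0)
print(m,tri(get_calibration("top"),(359.65,252.55),c,m),tri(get_calibration("side"),(197.5,316.5),c,m))
M=R.from_quat(s["ee_rot"]).as_matrix()
print("shift mm",M.T@(np.r_[np.array(w[0])/1000,.027]-s["tcp_pos"])*1000)
E
```

```text
((465.47760009765625, -281.776611328125), (51.78911209106445, 24.939434051513672), 71.03184509277344)
[256.07028 179.68927] (array([ 0.46608613, -0.28037817,  0.0126822 ]), np.float64(0.060475771021003766)) (array([ 0.46569601, -0.2819788 ,  0.00712429]), np.float64(0.30381699607443124))
shift mm [ -2.04122861  -0.64821004 140.03355059]
```

```bash
python3 -m inch '[[[-2,-0.6,20,1.2,60],[0,0,30,0,60],[0,0,30,0,60],[0,0,30,0,60],[0,0,20,0,60],[0,0,10,0,60],[0,0,0,0,60],[0,0,0,0,20],[0,0,0,0,20],[0,0,0,0,20],[0,0,0,0,20],[0,0,0,0,20]]]' 15
python3 -m inch '[[[0,0,0,0,20],[0,0,0,0,20],[0,0,0,0,20],[0,0,-10,0,20],[0,0,-30,0,20],[0,0,-30,0,20],[0,0,-30,0,20],[0,0,-20,0,20],[0,0,0,0,20]]]'
python3 - <<'E'
from cell import r,get_image,get_calibration
from h import *
import pickle
s=r.observe();print(s["tcp_pos"],s["width"]*88.1,s["gripper_force"])
im=get_image("wrist");pickle.dump((get_calibration("wrist"),im,s),open("w2.pkl","wb"))
# move to view spot over box opening
a=[.55363,.13619];yaw=1.92933
M=R.from_euler("z",yaw).as_matrix()@np.diag([1,-1,-1])
t=np.r_[a,0]+R.from_euler("z",yaw).as_matrix()@[.02,0,0];t[2]=.17
y0=np.arctan2(*R.from_quat(s["ee_rot"]).as_matrix()[1::-1,0])
print("turn",-np.degrees(yaw-y0),"shift after",M.T@(t-s["tcp_pos"])*1000)
E
```

```text
time: 2.98
tcp_pos: [0.4652, -0.2833, 0.0282]
ee_rot: [0.815, 0.579, 0.0, 0.0]
force: [0.8, 0.4, -0.1]
width: 0.329
gripper_force: 0.0
time: 3.73
tcp_pos: [0.4662, -0.2839, 0.1523]
ee_rot: [0.815, 0.58, 0.001, 0.004]
force: [0.5, -0.5, 0.1]
width: 0.282
gripper_force: 15.0
[ 0.46621296 -0.28392581  0.15234781] 24.821054202649975 14.99989315867424
turn -39.69975202038907 shift after [382.72687045 229.27767913 -17.65219491]
```

```bash
python3 -m inch '[[[0,0,-5,-6.6,20],[0,0,-5,-6.6,20],[0,0,-5,-6.6,20],[0,0,0,-6.6,20],[0,0,0,-6.6,20],[0,0,0,-6.7,20]]]'
python3 -m inch '[[[31.9,19.1,0,0,20],[31.9,19.1,0,0,20],[31.9,19.1,0,0,20],[31.9,19.1,0,0,20],[31.9,19.1,0,0,20],[31.9,19.1,0,0,20],[31.9,19.1,0,0,20],[31.9,19.1,0,0,20],[31.9,19.1,0,0,20],[31.9,19.1,0,0,20],[31.9,19.1,0,0,20],[31.9,19.1,0,0,20]]]'
python3 -m inch '[[[0,0,0,0,20],[0,0,0,0,20],[0,0,0,0,20]]]'
python3 - <<'E'
from cell import r,get_image,get_calibration
from h import *
import pickle
s=r.observe();c=get_calibration("wrist");im=get_image("wrist")
pickle.dump((c,im,s),open("w3.pkl","wb"))
cv2.imwrite("pics/w3.png",cv2.resize(im[:,:,::-1],(800,600),interpolation=cv2.INTER_CUBIC));print(s["tcp_pos"],np.degrees(np.arctan2(*R.from_quat(s["ee_rot"]).as_matrix()[1::-1,0])),s["width"]*88.1)
E
```

```text
time: 4.28
tcp_pos: [0.4646, -0.2826, 0.1614]
ee_rot: [0.567, 0.823, 0.0, -0.001]
force: [0.8, 0.6, 0.0]
width: 0.278
gripper_force: 15.0
time: 5.28
tcp_pos: [0.5448, 0.1577, 0.1614]
ee_rot: [0.57, 0.822, -0.001, -0.001]
force: [0.5, -0.0, 0.4]
width: 0.279
gripper_force: 15.0
time: 5.53
tcp_pos: [0.5449, 0.1554, 0.1617]
ee_rot: [0.57, 0.822, -0.001, -0.001]
force: [-0.2, -0.6, -0.4]
width: 0.28
gripper_force: 15.0
[0.54491336 0.15539015 0.16166545] 110.54992128045527 24.65729673534191
```

View pics/w3.png

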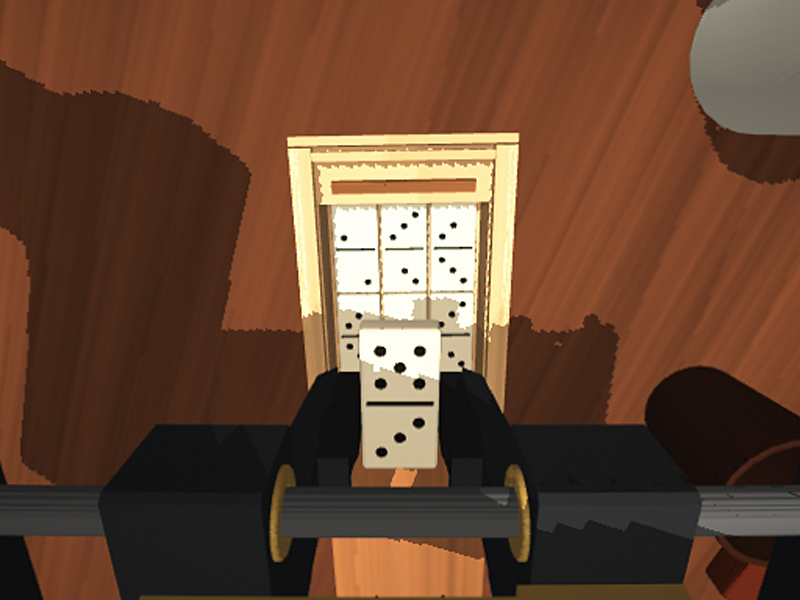

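The wrist view shows the box's far corners at (287,136) and (520,133), and the ledge edge at about y=204 from x=318 to 492. The domino is held flat with its top face at (360–440, 328–468). The nose is hidden, so I take it from the top view at (302,306)–(316,355).

```bash
python3 - <<'E'
from h import *
import pickle
from cell import get_calibration
ct,cs=get_calibration("top"),get_calibration("side")
c,im,s=pickle.load(open("w3.pkl","rb"));S=.64
raw=lambda u:(np.array(u,float)+.5)*S-.5
W=[((287,136),(.1,.052,.046)),((520,133),(.1,-.052,.046)),((318,205),(.068,.042,.034)),((492,203),(.068,-.042,.034))]
T=[((215,329),(.1,-.052,.046)),((238,393),(.1,.052,.046)),((338,285),(-.095,-.052,.046)),((361,346),(-.095,.052,.046))]
T=[((215,329),(.1,-.052,.046)),((238,393),(.1,.052,.046)),((338,285),(-.095,-.052,.046)),((361,346),(-.095,.052,.046))]
Sd=[((318,228),(.1,.052,.046)),((371,211),(.1,-.052,.046)),((412,280),(-.095,-.052,.046))]
def fit(obs):
    def f(a):
        Rz=R.from_euler("z",a[2]).as_matrix()
        return np.concatenate([project(cc,Rz@np.array(p)+[a[0],a[1],a[3]])[0]-raw(u) for cc,L in obs for u,p in L])
    return least_squares(f,[.55,.136,1.93,0],x_scale=[.01,.01,.1,.01])
for obs in([(c,W)],[(ct,T),(cs,Sd)],[(ct,T),(cs,Sd),(c,W)]):
    q=fit(obs);print(q.x.round(4),q.fun.round(1))
x=q.x;B=R.from_euler("z",x[2]).as_matrix();o=np.r_[x[:2],0]
print("nose/rear in box",[((plane(ct,raw(u),z)-o)@B*1000).round(1).tolist() for u,z in(((302,306),.037),((316,355),.037),((408,262),.037),((429,315),.037))])
M=R.from_quat(s["ee_rot"]).as_matrix()
for d in(.026,.020,.015):   # domino top face this far ahead of the TCP
    P=plane(c,[raw(u) for u in((360,328),(440,328),(362,468),(438,468))],s["tcp_pos"][2]-d)
    print(d,((P-s["tcp_pos"])@M*1000)[:,:2].round(1).tolist())
print("TCP in box",(s["tcp_pos"]-o)@B*1000)
E
```

```text
[0.5533 0.1377 1.9429 0.0031] [-0.1  0.4  0.7  0.2  0.1 -0.2 -0.7 -0.4]
[ 0.5543  0.1368  1.9284 -0.0028] [-0.  -0.6 -0.3  0.4 -0.3 -1.1  0.2  0.6 -0.1 -0.9 -1.1  0.5  0.3  1. ]
[5.5320e-01 1.3730e-01 1.9381e+00 4.0000e-04] [-0.6  0.2 -0.5  1.2 -0.9 -1.2  0.   0.5 -0.8 -1.6 -1.9 -0.4  0.1 -0.2
  1.   0.5  0.   1.   0.7 -0.5 -1.3 -0.1]
nose/rear in box [[[-33.5, -39.5, 37.0]], [[-27.3, 38.2, 37.0]], [[-209.6, -45.2, 37.0]], [[-209.3, 43.4, 37.0]]]
0.026 [[23.3, -13.8], [23.3, 11.5], [-29.5, -14.4], [-29.5, 12.2]]
0.02 [[25.7, -13.3], [25.7, 11.0], [-24.9, -13.9], [-24.9, 11.6]]
0.015 [[27.8, -12.8], [27.8, 10.5], [-21.1, -13.5], [-21.1, 11.2]]
TCP in box [ 19.86742639   1.23957135 161.66544798]
```

```bash
python3 - <<'E'
from h import *
from cell import get_calibration
ct,cs=get_calibration("top"),get_calibration("side")
B=R.from_euler("z",1.932).as_matrix();o=np.r_[.5535,.1368,0];raw=lambda u:(np.array(u,float)+.5)*.64-.5
print("cup",((plane(ct,raw((288,203)),.09)-o)@B*1000).round(),((plane(cs,raw((474,233)),.09)-o)@B*1000).round())
print("mug",((plane(ct,raw((149,250)),.095)-o)@B*1000).round())
E
```

```text
cup [[ -69. -182.   90.]] [[ -74. -180.   90.]]
mug [[ 141. -184.   95.]]
```

```bash
python3 -m inch '[[[0,1,30,0,20],[0,0,30,0,20],[0,0,25,0,20],[0,0,15,0,20],[0,0,10,0,20],[0,0,5,0,20],[0,0,2,0,20],[0,0,1,0,20],[0,0,0,0,20],[0,0,0,0,20]]]'
```

```text
time: 6.42
tcp_pos: [0.5468, 0.1561, 0.0456]
ee_rot: [0.57, 0.822, 0.0, 0.001]
force: [0.1, 0.4, 0.3]
width: 0.278
gripper_force: 15.0
```

```bash
python3 -m inch '[[[0,0,1,0,20],[0,0,0.5,0,20],[0,0,0,0,20],[0,0,0,0,20]]]'; python3 -m inch '[[[0,0,0.5,0,20],[0,0,0.5,0,20],[0,0,0,0,20],[0,0,0,0,20]]]'
```

```text
time: 6.75
tcp_pos: [0.5464, 0.1562, 0.0434]
ee_rot: [0.57, 0.822, 0.0, 0.0]
force: [-0.3, -1.2, -0.8]
width: 0.284
gripper_force: 15.0
time: 7.08
tcp_pos: [0.5465, 0.1562, 0.0426]
ee_rot: [0.57, 0.822, 0.0, 0.0]
force: [-1.2, -0.1, 4.6]
width: 0.279
gripper_force: 15.0
```

```bash
python3 -m inch '[[[0,0,-0.3,0,34],[0,0,0,0,34],[0,0,0,0,34],[0,0,-5,0,34],[0,0,-20,0,34],[0,0,-30,0,34],[0,0,-40,0,34],[-20,0,-20,0,0],[-40,0,0,0,0],[-40,0,0,0,0],[0,0,0,0,0],[0,0,0,0,0]]]'
python3 - <<'E'
from cell import r,get_image,get_calibration
from h import *
import pickle
s=r.observe();c=get_calibration("wrist");im=get_image("wrist")
pickle.dump((c,im,s),open("w4.pkl","wb"))
cv2.imwrite("pics/w4.png",cv2.resize(im[:,:,::-1],(800,600),interpolation=cv2.INTER_CUBIC));print(s["tcp_pos"],s["width"],s["force"])
E
```

```text
time: 8.08
tcp_pos: [0.5818, 0.061, 0.1576]
ee_rot: [0.571, 0.821, 0.0, -0.0]
force: [-0.4, 1.2, 0.2]
width: 0.035
gripper_force: 0.0
[0.58179508 0.06096768 0.15761508] 0.035329348775748684 [-0.42325624  1.2228226   0.23653103]
```

View pics/w4.png

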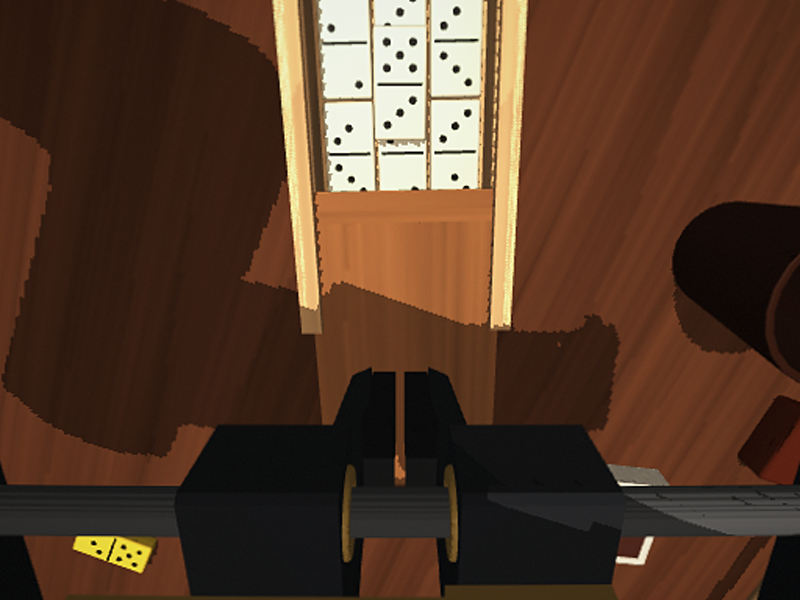

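The wrist view shows the domino lying flat in the middle of the box at (400,80). The nose edge is at y≈190, and the outer wall edges run (273,0)→(301,308) and (527,0)→(512,326).

```bash
python3 - <<'E'
from h import *
import pickle
c,im,s=pickle.load(open("w4.pkl","rb"));raw=lambda u:(np.array(u,float)+.5)*.64-.5
B=R.from_euler("z",1.932).as_matrix();o=np.r_[.5535,.1368,0]
f=lambda u,z:((plane(c,[raw(v) for v in u],z)-o)@B*1000).round(1)
print(f([(273,0),(301,308),(527,0),(512,326)],.046))
print("nose",f([(317,192),(493,189)],.038))
M=R.from_quat(s["ee_rot"]).as_matrix();print("TCP",(s["tcp_pos"]-o)@B*1000, np.degrees(np.arctan2(M[1,0],M[0,0])))
E
```

```text
[[ 52.8  52.7  46. ]
 [-81.4  50.2  46. ]
 [ 52.2 -51.5  46. ]
 [-91.6 -54.4  46. ]]
nose [[-26.1  40.3  38. ]
 [-25.2 -42.8  38. ]]
TCP [-80.93851882   0.32991668 157.61507848] 110.35477524195036
```

```bash
python3 -m inch '[[[0,0,0,-0.7,0],[-36,0.5,0,0,0],[-36,0.5,0,0,0],[-36,0.5,0,0,0],[-36,0.5,0,0,0],[0,0,30,0,0],[0,0,30,0,0],[0,0,20,0,0],[0,0,9,0,0],[0,0,0,0,0],[0,0,0,0,0]]]'
python3 - <<'E'
from cell import r,get_image
from h import *
s=r.observe();B=R.from_euler("z",1.94).as_matrix();print((s["tcp_pos"]-[.5535,.1368,0])@B*1000,s["force"])
im=get_image("side")[130:250,180:310,::-1]
cv2.imwrite("pics/s2.png",cv2.resize(im,None,fx=5,fy=5,interpolation=cv2.INTER_CUBIC))
E
```

```text
time: 9.05
tcp_pos: [0.6359, -0.0701, 0.0693]
ee_rot: [0.564, 0.826, 0.0, 0.0]
force: [0.2, -0.4, 1.3]
width: 0.008
gripper_force: 0.0
[-222.70421037   -2.12639958   69.32411461] [ 0.24504261 -0.39153206  1.32579722]
```

View pics/s2.png

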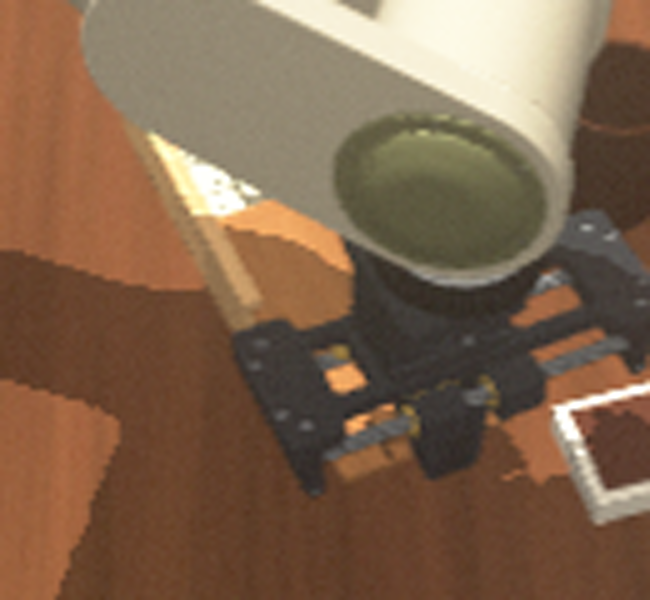

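The gripper hides the lid in the side view and sits just behind the rib. I'll advance to contact.

```bash
python3 -m inch '[[[4,0,1,0,0],[4,0,0,0,0],[2,0,0,0,0],[2,0,0,0,0],[2,0,0,0,0],[2,0,0,0,0],[2,0,0,0,0],[2,0,0,0,0]]]'
python3 - <<'E'
from cell import r,get_image
from h import *
s=r.observe();B=R.from_euler("z",1.94).as_matrix();print((s["tcp_pos"]-[.5535,.1368,0])@B*1000,s["force"]@B)
E
```

```text
time: 9.77
tcp_pos: [0.6282, -0.0523, 0.0676]
ee_rot: [0.565, 0.825, 0.0, 0.0]
force: [-0.0, -0.8, 1.0]
width: 0.005
gripper_force: 0.4
[-203.28891164   -1.45573382   67.58861531] [-0.76137842  0.31948514  0.95559433]
```

```bash
cat >st.py <<'E'
from cell import r
from h import *
s=r.observe();B=R.from_euler("z",1.94).as_matrix();print("box TCP",((s["tcp_pos"]-[.5535,.1368,0])@B*1000).round(1),"F",(s["force"]@B).round(1))
E
python3 -m inch '[[[3,0,0,0,0],[5,0,0,0,0],[5,0,0,0,0],[5,0,0,0,0],[5,0,0,0,0],[5,0,0,0,0],[5,0,0,0,0],[5,0,0,0,0],[5,0,0,0,0],[5,0,0,0,0],[5,0,0,0,0],[3,0,0,0,0]]]';python3 st.py
python3 - <<'E'
from cell import r,get_image,get_calibration
from h import *
import pickle
s=r.observe();c=get_calibration("wrist");im=get_image("wrist")
pickle.dump((c,im,s),open("w5.pkl","wb"))
cv2.imwrite("pics/w5.png",cv2.resize(im[:,:,::-1],(800,600),interpolation=cv2.INTER_CUBIC))
E
```

```text
time: 10.77
tcp_pos: [0.6077, 0.0005, 0.0675]
ee_rot: [0.565, 0.825, -0.0, -0.0]
force: [0.9, -0.1, 0.2]
width: 0.001
gripper_force: 0.1
box TCP [-146.7   -1.3   67.5] F [-0.4 -0.8  0.2]
```

View pics/w5.png

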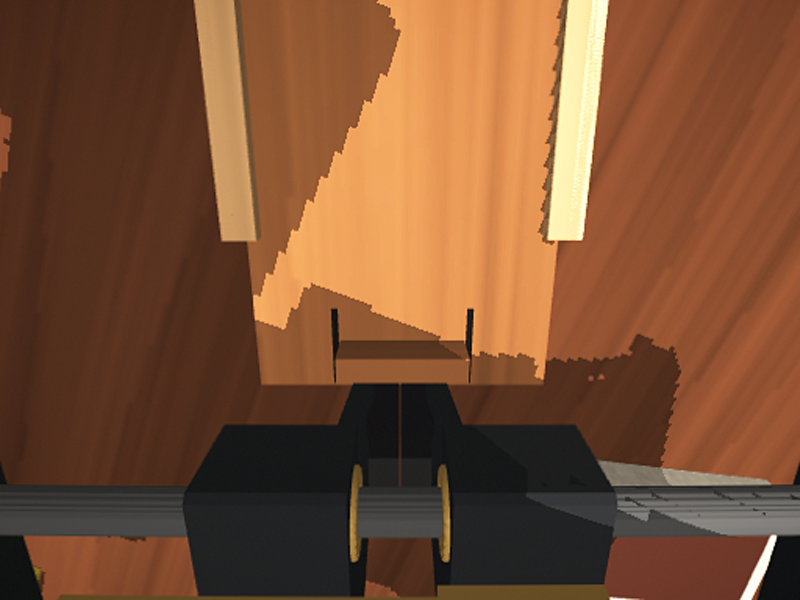

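The wrist view shows the rib at (335–470, 340–382), with the fingers right behind it and the lid straight in its channel. The lid's rear edge is at y≈384 and the lip ends are at y≈240.

```bash
python3 - <<'E'
from h import *
import pickle
c,im,s=pickle.load(open("w5.pkl","rb"));raw=lambda u:(np.array(u,float)+.5)*.64-.5
B=R.from_euler("z",1.94).as_matrix();o=np.r_[.5535,.1368,0]
f=lambda u,z:((plane(c,[raw(v) for v in u],z)-o)@B*1000).round(1)
print("rear",f([(261,385),(544,385)],.037),"lips",f([(221,241),(582,241)],.046),"rib top",f([(340,341),(465,341),(337,358),(468,358)],.052))
E
python3 -m inch '[[[3,0,0,0,0],[3,0,0,0,0],[3,0,0,0,0],[3,0,0,0,0],[3,0,0,0,0],[3,0,0,0,0],[3,0,0,0,0],[3,0,0,0,0],[3,0,0,0,0],[2,0,0,0,0],[1,0,0,0,0],[1,0,0,0,0]]]';python3 st.py
```

```text
rear [[-146.1   47.    37. ]
 [-145.9  -49.1   37. ]] lips [[-94.5  51.8  46. ]
 [-94.3 -52.8  46. ]] rib top [[-123.2   17.6   52. ]
 [-123.2  -19.4   52. ]
 [-128.8   18.7   52. ]
 [-128.7  -20.5   52. ]]
time: 11.82
tcp_pos: [0.5967, 0.0289, 0.0675]
ee_rot: [0.565, 0.825, -0.0, -0.0]
force: [0.1, 0.1, 0.2]
width: 0.008
gripper_force: 0.1
box TCP [-116.3   -1.3   67.5] F [ 0.  -0.1  0.2]
```

```bash
python3 -m inch '[[[2,0,0,0,0],[2,0,0,0,0],[2,0,0,0,0],[2,0,0,0,0],[1,0,0,0,0],[1,0,0,0,0],[1,0,0,0,0],[1,0,0,0,0]]]';python3 st.py
python3 -m inch '[[[0.5,0,0,0,0],[0.5,0,0,0,0],[0.5,0,0,0,0],[0.5,0,0,0,0],[0.5,0,0,0,0],[0.5,0,0,0,0],[0.5,0,0,0,0],[0.5,0,0,0,0]]]';python3 st.py
```

```text
time: 12.48
tcp_pos: [0.5924, 0.04, 0.0675]
ee_rot: [0.565, 0.825, -0.0, 0.0]
force: [-0.1, -0.2, 0.7]
width: 0.005
gripper_force: 0.1
box TCP [-104.3   -1.3   67.5] F [-0.2  0.2  0.7]
time: 13.15
tcp_pos: [0.5909, 0.0437, 0.0676]
ee_rot: [0.565, 0.825, -0.0, 0.0]
force: [-0.2, -0.5, -0.1]
width: 0.004
gripper_force: 0.4
box TCP [-100.4   -1.3   67.6] F [-0.4  0.3 -0.1]
```

```bash
for i in 1 2; do python3 -m inch '[[[0.5,0,0,0,0],[0.5,0,0,0,0],[0.5,0,0,0,0],[0.5,0,0,0,0],[0,0,0,0,0]]]' | grep force:;python3 st.py; done
```

```text
force: [1.8, -5.1, -0.6]
gripper_force: 2.5
box TCP [-98.8  -1.4  67.7] F [-5.4  0.2 -0.6]
force: [2.2, -7.4, 0.8]
gripper_force: 4.2
box TCP [-97.5  -1.6  67.9] F [-7.7  0.6  0.8]
```

```bash
for i in 1 2 ; do python3 -m inch '[[[0.3,0,0,0,0],[0.3,0,0,0,0],[0.3,0,0,0,0],[0,0,0,0,0]]]' | grep e_n:;python3 st.py; done
```

```text
box TCP [-97.   -1.6  67.9] F [-9.8  0.7  0.1]
box TCP [-96.4  -1.7  68.1] F [-11.7   0.8   0.7]
```

```bash
for i in 1 2 ; do python3 -m inch '[[[0.3,0,0,0,0],[0.3,0,0,0,0],[0,0,0,0,0]]]' | grep e_n:;python3 st.py; done
```

```text
box TCP [-95.9  -1.8  68.1] F [-11.8   0.9   0.5]
box TCP [-95.5  -1.9  68.1] F [-12.7   0.5   1.6]
```

```bash
for i in 1 2 3; do python3 -m inch '[[[0.3,0,0,0,0],[0.3,0,0,0,0],[0,0,0,0,0]]]' | grep e_n:;python3 st.py; done
```

```text
box TCP [-95.   -1.9  68.2] F [-13.5  -0.1   0.7]
box TCP [-94.5  -1.9  68.2] F [-12.9   0.8   1. ]
box TCP [-93.2  -1.8  68.1] F [-7.4 -0.9 -0.3]
```

```bash
python3 -m inch '[[[-0.5,0,0,0,0],[-0.5,0,0,0,0],[-1,0,0,0,0],[-1,0,0,0,0],[-2,0,0,0,0],[-5,0,0,0,0],[-10,0,0,0,0],[-20,0,-10,0,0],[-20,0,-30,0,0],[0,0,-40,0,0],[0,0,-40,0,0],[0,0,0,0,0]]]'
python3 - <<'E'
from cell import r,get_image,get_calibration
from h import *
import pickle
s=r.observe();c=get_calibration("wrist");im=get_image("wrist")
pickle.dump((c,im,s),open("w6.pkl","wb"))
cv2.imwrite("pics/w6.png",cv2.resize(im[:,:,::-1],(800,600),interpolation=cv2.INTER_CUBIC))
E
```

```text
time: 16.9
tcp_pos: [0.612, -0.0052, 0.1953]
ee_rot: [0.565, 0.825, 0.003, 0.006]
force: [0.4, 0.3, 0.1]
width: 0.009
gripper_force: 0.0
```

View pics/w6.png

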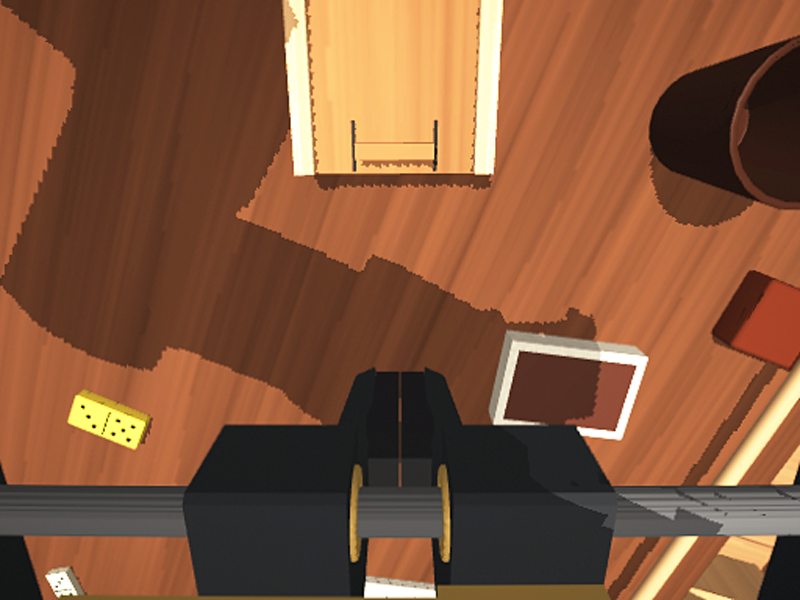

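The wrist view shows the lid's rear edge (y≈175) flush with the lip ends, and the card pack and cup undisturbed. I'll check the nose end next.

```bash
python3 -m inch '[[[40,0,0,0,0],[40,0,0,0,0],[40,0,0,0,0],[0,0,0,0,0],[0,0,0,0,0],[0,0,0,0,0]]]'
python3 - <<'E'
from cell import r,get_image,get_calibration
from h import *
s=r.observe();c=get_calibration("wrist");im=get_image("wrist")
B=R.from_euler("z",1.94).as_matrix();o=np.r_[.5535,.1368,0]
u=project(c,o+B@[.089,0,.039])[0];print(u,s["force"])
x,y=int(u[0]),int(u[1]);im=im[max(0,y-40):y+40,x-60:x+60,::-1]
cv2.imwrite("pics/w7.png",cv2.resize(im,None,fx=6,fy=6,interpolation=cv2.INTER_CUBIC))
E
```

```text
time: 17.45
tcp_pos: [0.566, 0.1074, 0.1867]
ee_rot: [0.565, 0.825, -0.0, -0.001]
force: [0.4, -0.5, -0.1]
width: 0.003
gripper_force: 0.0
[256.35065342  29.78905392] [ 0.41550952 -0.49006073 -0.07080773]
```

View pics/w7.png

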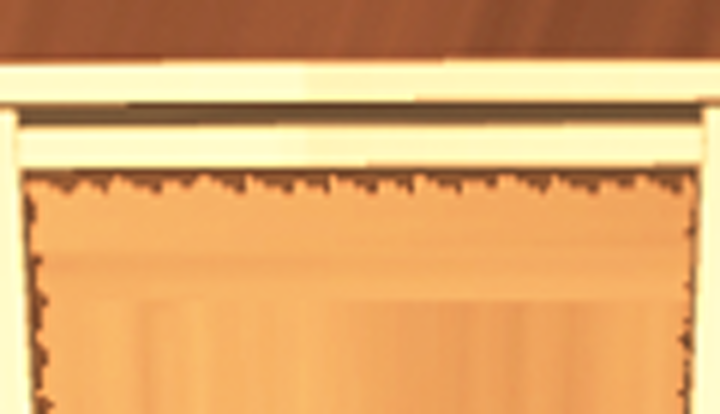

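The lid's nose lies against the stop strip, with only the strip's shadow line between them at y≈172 in the crop. The push force fell from 13.5 to 7.4 N when it snapped over, so it's home.

```bash
python3 -c "
from cell import sign_off
print(sign_off())"
```

```text
the job is handed in; nothing more can be done
None
```

I laid the domino flat in the box and slid the lid over the ridge until its nose met the end wall (highest push I read was 13.5 N), then let go and handed the job in at about 17.5 s; I disturbed nothing else that I could see.

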